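Raise the wick stud with the index lever and snap its cap on

TASK

On the mould-base stand, throw the lever past its half-way notch into its far notch, the one marked with two pips, so that the wick stud comes fully up out of its collar. Then press the small snap cap with the knob (not the low wide screw lid) down onto the stud until it clicks past the barbs and sits fully home on the flange. Finish while still holding: keep firm downward pressure on the cap, about ten newtons, and do not let go; leave the other things on the table alone.

Things in the scene. Friction and masses are not known exactly. Their poses are not given: they have to be found in the camera images.
- stand: Fixed grey mould-base stand, about 110 mm (its x) by 190 mm (its y), top 40 mm above the table. Origin on the table under its middle; z up. A round collar (outer diameter 60 mm, bore 39 mm, 40 mm tall) round the stud is centred at stand (0, -55 mm); the lever's vertical pivot is at stand (0, +50 mm).
- lever (a joint): Angle (rad) of the stand's flat lever on its vertical pivot, grows clockwise seen from above: starts between 0 and 0.4; unmarked half-way notch at 0.75; marked far notch at 1.2, stop at 1.26. The arm points 124.4 degrees counter-clockwise from the stand's +x at 0, 55.6 at 1.2. A sprung pin clicks into each notch between two ridges (some 10 N at the grip to pass). It lifts the stud as it turns.
- lever_knob (a point): Centre of the top of the lever's upright black grip: a round post of 18 mm diameter, 48 mm tall, its top 92 mm above the table, 85 mm from the pivot.
- stud: Upright brass wick stud in the collar. Origin: centre of its flange's upper face (37 mm diameter), 29 mm above the table at lever 0 (too low: the cap meets the collar), 43 mm at lever 1.2, linear between. Core 22 mm in diameter, tapering over the last 7 mm to 12 mm at the tip, 26 mm above the flange. Four sprung barbs bulge to 31 mm diameter, 10 mm above the flange. z up.
- stud_tip (a point): Centre of the stud's tip, 26 mm above its flange.
- snap_cap: Loose grey snap cap, 50 g, upright: ribbed skirt 44 mm in diameter, 32 mm tall, open below, and on it a round knob 26 mm in diameter, 22 mm tall. Origin: centre of its underside, z up. Mouth 25 mm, cavity 28 mm deep. On the stud it meets the barbs 15 mm above the flange, takes up to some 11 N, clicks at about 7 mm (force drops) and is home with its underside on the flange.
- cap_top (a point): Centre of the top of the cap's knob, 54 mm above the cap's underside.
- screw_lid: Bystander: a low, wide grey screw lid, 60 mm diameter, 18 mm tall, without a knob; origin at the centre of its underside. It may stand where the cap stood another time.
- wick_reel: Bystander: wooden spool of white wick, 60 mm diameter, 68 mm tall; origin at the centre of its underside.
- tealight: Bystander: white tealight in a metal cup, 39 mm diameter, 24 mm tall; origin at the centre of its underside.
Mind the look-alikes: they are no part of the job. Leave any green or red look-alike of the snap_cap alone.

How it is judged:
By the outcome, as a careful person would: the job done as asked, in the order asked, and still so for the second after the job is handed in, while the arm keeps its last pose, push and grip.
It also fails if it takes over 61 s, if anything falls off the work surface, if the arm or the gripper's body presses on something with over 40 N, if the wrist force passes 120 N, or if a joint passes its speed limit or range.

ROBOT

A 6-joint arm with a two-finger parallel gripper is mounted at the origin on a cart in front of the work surface, level with it; the furniture and walls round the work are solid. World frame = base frame: x ahead of the robot, y to its left, z up, the work surface at z = 0. Lengths are in m, angles in degrees, forces in N, time in s.
With the tool pointing down it reaches from about 0.4 to 0.825 m from the base axis. Payload 7 kg.
Tool frame: the origin (TCP) lies midway between the tips of the shut fingers; the grasp point (between the pads) lies 19 mm behind it (ctrl.hold_point_z is the distance from the TCP to the grasp point, in m); z points along the fingers, x is the direction in which the jaws open and shut, and the axes are right-handed (so a half turn about z gives the same grasp; the last joint's range is limited). The gripper opens to 88 mm and grips with 3 to 60 N. Pads are 19 mm wide; open, the fingers measure 130 mm over their backs; the gripper's body (78 mm by 193 mm) begins 47 mm behind the grasp point.
Start: joints at [89.043, 20.546, 0.682, 0, -70.136, -16.507], TCP at [0.203, 0.644, 0.227] pointing down, gripper open.
Joint ranges: [-176.03, 176.03], [-82.01, 121.73], [-58.28, 71.71], [-173.87, 95.51], [-174.79, -0.11], [-173.66, 173.66]. Speed limits (degrees/s): [136.94, 136.94, 172.46, 180, 180, 180].

INTERFACE

Orientations are given as [roll, pitch, yaw] about the fixed x, y, z axes, in that order (R = Rz(yaw) Ry(pitch) Rx(roll)).
In Python, from plant import ctrl gives the robot as it stands.
- The arm moves only by the tool apply_moves, never from a script. Its argument "motion" is a list of rows, each a list of 2 entries, a list of its own where there are three numbers: the shift along the world's x, y, z in cm, then the turn about the world's z in degrees. In form: [[[tx, ty, tz], roll], ...]. A call has 1 to 10 rows; each row is the pose to reach, as a shift and turn from the pose commanded when the call began; what a row does not reach only later rows make up. A row lasts 1/10 s, in which the tool goes at most 50 mm and 8.59 degrees, less where a joint would pass 70% of its speed; a pose out of reach is approached as far as the arm can. A call with a gripper value outside its range is refused whole. "hand" is the finger opening in cm, from 0 to 8.76, set as the call begins (left out, the last holds). The fingers move at their own pace and stop on an object; the grip force is fixed at half the most. Time passes only in rows, so rows that repeat a pose let the fingers close. It gives the time, the measured TCP pose, the force and the opening at its end, in the units of the state.
- ctrl.get_obs(): the state, without advancing time (a new reading comes with each control period).
- ctrl.snapshot(name): name is "scene" or "top"; returns (picture, depth): 400x640x3 uint8, blue, green, red; 400x640 float32, m along the optical axis (not along the pixel's ray), 0 where there is no reading.
- ctrl.camera_model(name): a dict with "fx", "fy", "cx", "cy" (pixels), "cam_to_world" (4x4, takes a point from camera to world coordinates). Camera axes: x right, y down, z forward; pixel columns grow to the right and rows downward; lengths in m; the calibration is good to about 2 mm. A picture is of the moment at which its call begins. camera_model takes no time and is no camera call.
- ctrl.close_job(): hands the job in, once; it reports no verdict.
The state is a dict: "clock": time; "joint_pos": joint angles; "qvel": joint speeds; "tau": joint torques, N m; "tool_pos": TCP position; "orientation": TCP orientation; "force": force on the tool from outside, world axes, zero at the start; "moment": the same for the moment, N m; "opening": finger opening in m.
Only numpy, scipy, OpenCV 4.12 (cv2) and the standard library are available. Lean on these libraries where they do the work, as an engineer would, in place of code of your own. Each camera call takes 0.05 s, during which the arm holds its last target.

## Working session

There is one attempt and no reset: what is moved stays moved. The work goes in short steps, Python scripts to look and compute and a tool call to move; the robot and the scene stay as the last step left them, time stands still between calls to the robot, and variables do not carry over. Pictures are saved under pics/ and viewed, and the job is handed in when it is done.

Besides the shell and the picture viewer there is one more tool, called after ">>>" in YAML: its name, and indented under it one key for each argument. apply_moves: Moves the arm, as the interface text tells. Its arguments: {"type":"object","properties":{"motion":{"type":"array"},"hand":{"type":"number"}},"required":["motion"]}

```bash
mkdir -p pics; ls; cat > h.py <<'E'
from plant import ctrl
import cv2, numpy as np
def snap(n,f):
    p,d=ctrl.snapshot(n); cv2.imwrite(f'pics/{f}.png',p); np.save(f'pics/{f}.npy',d); return p,d
def world(n,u,v,d):
    m=ctrl.camera_model(n); u=np.asarray(u,float);v=np.asarray(v,float)
    P=np.stack([(u-m['cx'])/m['fx']*d,(v-m['cy'])/m['fy']*d,d,np.ones_like(d)],-1)
    return (P@np.array(m['cam_to_world']).T)[...,:3]
def cloud(n,d):
    v,u=np.mgrid[:400,:640]; return world(n,u,v,d.astype(float))
def proj(n,P):
    m=ctrl.camera_model(n); c=np.linalg.inv(np.array(m['cam_to_world']))@np.append(P,1)
    return c[0]/c[2]*m['fx']+m['cx'],c[1]/c[2]*m['fy']+m['cy']
E
python3 - <<'E'
from h import *
snap('scene','s0');snap('top','t0')
print(ctrl.get_obs(), ctrl.hold_point_z)
for n in('scene','top'):print(ctrl.camera_model(n))
E
```

```text
pics
{'clock': 0.1, 'joint_pos': array([ 8.90427692e+01,  2.05858274e+01,  6.38749451e-01, -1.63686286e-02,
       -7.01378384e+01, -1.65077536e+01]), 'qvel': array([-0.05179977, -0.02167497,  0.09388094,  0.23929402,  0.08581772,
       -0.00100635]), 'tau': array([-2.24370386e-03, -5.84160841e+01,  2.93751973e+01,  7.01564893e+00,
        1.01715521e-02, -4.85224814e-05]), 'tool_pos': array([0.20247609, 0.64344465, 0.22573559]), 'orientation': array([-1.79990624e+02, -8.57889609e-02, -1.07470564e+02]), 'force': array([-0.05862205,  0.32048198,  0.08621653]), 'moment': array([ 0.00027812,  0.00045732, -0.01522531]), 'opening': 0.08777705881366707} 0.0188
{'fx': 376.19242659479283, 'fy': 376.19242659479283, 'cx': 316.5623319873556, 'cy': 201.65520979102766, 'cam_to_world': array([[ 9.10153587e-01, -2.53812009e-01,  3.27413977e-01,
         2.60495897e-01],
       [-4.14270756e-01, -5.58454916e-01,  7.18684804e-01,
        -5.15666444e-01],
       [ 4.35110599e-04, -7.89751588e-01, -6.13426638e-01,
         6.05555915e-01],
       [ 0.00000000e+00,  0.00000000e+00,  0.00000000e+00,
         1.00000000e+00]])}
{'fx': 446.8856540590434, 'fy': 446.8856540590434, 'cx': 316.45010172750955, 'cy': 202.1282876458462, 'cam_to_world': array([[-0.02728809, -0.98829545,  0.15009153,  0.36640528],
       [-0.9996264 ,  0.02674549, -0.00563291,  0.12769674],
       [ 0.00155271, -0.15018916, -0.98865606,  1.12006375],
       [ 0.        ,  0.        ,  0.        ,  1.        ]])}
```

View pics/s0.png

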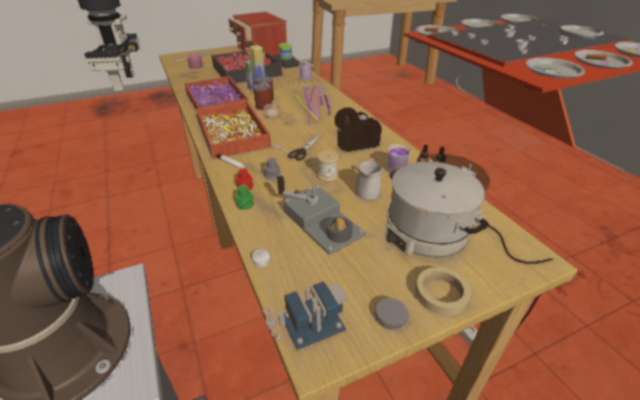

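View pics/t0.png

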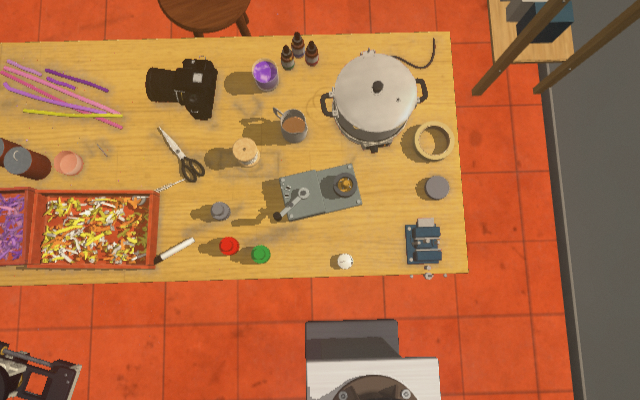

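In the top view, these could be taken for the cap:
- grey knobbed piece at (220,211)
- red one at (229,245)
- green one at (261,254)
- wide grey lid at (437,187)

By the description, the grey knobbed piece at (220,211) is the snap cap. The stand is at about (320,192), with the stud at (345,185) and the lever grip near (280,215). I'll check these in close crops.

```bash
python3 - <<'E'
import cv2,numpy as np
t=cv2.imread('pics/t0.png');s=cv2.imread('pics/s0.png')
a=cv2.resize(t[150:270,195:375],None,fx=4,fy=4,interpolation=cv2.INTER_CUBIC)
cv2.imwrite('pics/ct.png',a)
a=cv2.resize(s[140:260,225:375],None,fx=5,fy=5,interpolation=cv2.INTER_CUBIC)
cv2.imwrite('pics/cs.png',a)
E
```

```text
(no output)
```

View pics/ct.png

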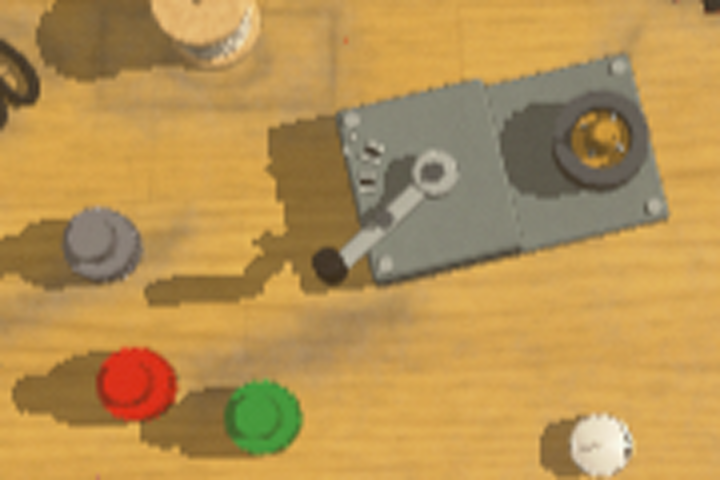

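View pics/cs.png

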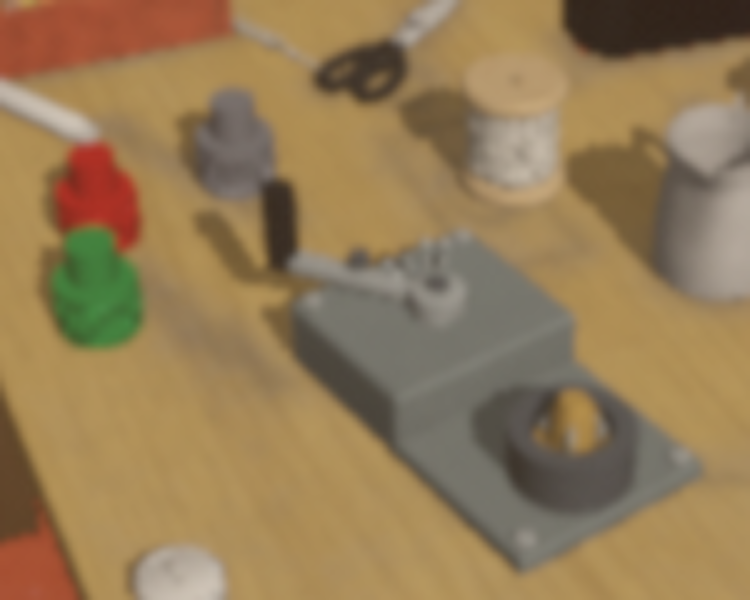

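The crops confirm the choice: the grey cap with a knob at (218,210), the lever hub at (304,193), the grip's black top at (278,216) and the collar at (345,185). Next I'll turn these into positions.

```bash
cat > m.py <<'E'
from h import *
def fit(C,xy,r,zlo,zhi):
    m=(np.hypot(C[...,0]-xy[0],C[...,1]-xy[1])<r)&(C[...,2]>zlo)&(C[...,2]<zhi)
    P=C[m]
    if len(P)<4: return len(P),None,None
    c,rad=cv2.minEnclosingCircle(P[:,:2].astype(np.float32))
    return len(P),np.round([*c,rad],4),np.round([*P.mean(0)],4)
E
python3 - <<'E'
from m import *
C={n:cloud(n,np.load(f'pics/{f}.npy')) for n,f in(('top','t0'),('scene','s0'))}
T=C['top']
for nm,(u,v) in dict(cap=(217.7,210),grip=(277.5,216.2),hub=(303.7,193),collar=(345.2,184.7),table=(250,225),lid=(437,187)).items():
    p=T[round(v),round(u)]; print(nm,np.round(p,4))
cap=T[210,218][:2]; grip=T[216,278][:2]; hub=T[193,304][:2]; col=T[185,345][:2]
for n in C:
    print(n,'knob',fit(C[n],cap,.035,.048,.062),'skirt',fit(C[n],cap,.035,.026,.038))
    print('  grip',fit(C[n],grip,.03,.085,.1),'collar',fit(C[n],col,.045,.052-.012+.0,.065))
    print('  hub',fit(C[n],hub,.02,.045,.07))
# stand corners base
E
```

```text
cap [0.5154 0.3587 0.0548]
grip [0.4924 0.2117 0.0923]
hub [0.5505 0.151  0.0592]
collar [0.5674 0.0516 0.0593]
table [0.4825 0.2896 0.0028]
lid [ 0.5637 -0.1815  0.0193]
top knob (91, array([0.5175, 0.3611, 0.0128]), array([0.5174, 0.3612, 0.0541])) skirt (151, array([0.5171, 0.3614, 0.0224]), array([0.5155, 0.3578, 0.0315]))
  grip (49, array([0.4938, 0.2156, 0.0087]), array([0.4934, 0.2155, 0.0908])) collar (217, array([0.5722, 0.0501, 0.0297]), array([0.5721, 0.0502, 0.0449]))
  hub (116, array([0.5486, 0.151 , 0.0186]), array([0.5493, 0.1541, 0.0549]))
scene knob (46, array([0.5193, 0.3603, 0.0139]), array([0.5186, 0.359 , 0.052 ])) skirt (94, array([0.5189, 0.3597, 0.0234]), array([0.5161, 0.3525, 0.031 ]))
  grip (34, array([0.4964, 0.2144, 0.0097]), array([0.4946, 0.2124, 0.0892])) collar (116, array([0.5741, 0.0482, 0.0293]), array([0.5717, 0.0457, 0.0464]))
  hub (103, array([0.5503, 0.1541, 0.0171]), array([0.5494, 0.1498, 0.0524]))
```

All sizes and heights agree (knob radius 13 mm, skirt 22, collar 30, grip top z about 0.091). That gives:
- cap (0.518, 0.361)
- collar (0.573, 0.0495)
- pivot about (0.549, 0.152), stand yaw about 13°
- grip (0.495, 0.215), lever about 0.12 rad

First I'll move above the lever grip with the jaws tangential.

>>> apply_moves:
  motion:
    - [[7.3,-10.7,0],-8]
    - [[14.6,-21.4,0],-16]
    - [[21.9,-32.1,0],-24]
    - [[29.2,-42.9,0],-32]
    - [[29.2,-42.9,0],-32]
    - [[29.2,-42.9,0],-32]
    - [[29.2,-42.9,0],-32]
    - [[29.2,-42.9,0],-32]
    - [[29.2,-42.9,0],-32]
    - [[29.2,-42.9,0],-32]
  hand: 5

```text
clock: 1.1
tool_pos: [0.4845, 0.2286, 0.2266]
orientation: [180.0, 0.0, -139.4]
force: [0.4, 0.4, -0.6]
opening: 0.0498
```

>>> apply_moves:
  motion:
    - [[0,0,0],0]
    - [[0,0,0],0]
    - [[0,0,0],0]
    - [[0,0,0],0]

```text
clock: 1.5
tool_pos: [0.4834, 0.2315, 0.2265]
orientation: [180.0, -0.0, -139.4]
force: [-0.4, 0.5, -0.1]
opening: 0.0497
```

>>> apply_moves:
  motion:
    - [[1.2,-1.65,0],0]
    - [[1.2,-1.65,-4],0]
    - [[1.2,-1.65,-8],0]
    - [[1.2,-1.65,-10],0]
    - [[1.2,-1.65,-10],0]
    - [[1.2,-1.65,-10],0]

```text
clock: 2.1
tool_pos: [0.496, 0.2151, 0.1272]
orientation: [-180.0, -0.0, -139.4]
force: [0.6, 0.3, 0.7]
opening: 0.05
```

```bash
python3 - <<'E'
from m import *
print(ctrl.get_obs()['tool_pos'])
p,_=snap('scene','s1'); cv2.imwrite('pics/s1c.png',cv2.resize(p[90:260,200:380],None,fx=4,fy=3.5,interpolation=cv2.INTER_CUBIC))
E
```

```text
[0.49597883 0.21506779 0.1271583 ]
```

View pics/s1c.png

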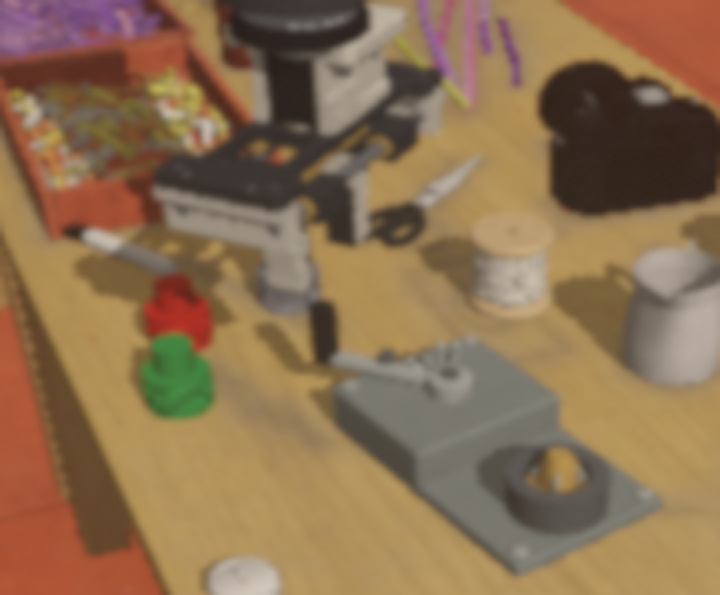

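The open fingers straddle the grip: the near one at (285,260), the far one at (350,210), and the grip's top at (323,305) below their middle. Descend and close.

>>> apply_moves:
  motion:
    - [[0,0,-3],0]
    - [[0,0,-5],0]
    - [[0,0,-7],0]
    - [[0,0,-7],0]
    - [[0,0,-7],0]

```text
clock: 2.65
tool_pos: [0.4967, 0.2148, 0.058]
orientation: [-180.0, 0.1, -139.4]
force: [-0.6, -0.2, 0.2]
opening: 0.05
```

>>> apply_moves:
  motion:
    - [[0,0,0],0]
    - [[0,0,0],0]
    - [[0,0,0],0]
    - [[0,0,0],0]
    - [[0,0,0],0]
    - [[0,0,0],0]
    - [[0,0,0],0]
    - [[0,0,0],0]
  hand: 0

```text
clock: 3.45
tool_pos: [0.4961, 0.2143, 0.0569]
orientation: [-180.0, 0.0, -139.5]
force: [-0.4, 1.1, 4.4]
opening: 0.0174
```

```bash
python3 - <<'E'
import numpy as np
p=np.array([.5505,.1508]);r=.0845
f=lambda a:p+r*np.array([np.cos(np.radians(a)),np.sin(np.radians(a))])
s=f(130.8);print(s)
for a in np.arange(130.8,60,-3.5): print(round(a-130.8,1),np.round((f(a)-s)*100,2))
print(np.round((f(67.5)-s)*100,2))
E
```

```text
[0.49528596 0.21476608]
0.0 [0. 0.]
-3.5 [0.4  0.33]
-7.0 [0.82 0.63]
-10.5 [1.26 0.9 ]
-14.0 [1.71 1.15]
-17.5 [2.18 1.36]
-21.0 [2.66 1.55]
-24.5 [3.15 1.71]
-28.0 [3.65 1.84]
-31.5 [4.16 1.94]
-35.0 [4.67 2.01]
-38.5 [5.18 2.05]
-42.0 [5.7  2.05]
-45.5 [6.21 2.02]
-49.0 [6.73 1.97]
-52.5 [7.23 1.88]
-56.0 [7.74 1.76]
-59.5 [8.23 1.61]
-63.0 [8.71 1.43]
-66.5 [9.19 1.22]
-70.0 [9.64 0.98]
[8.76 1.41]
```

>>> apply_moves:
  motion:
    - [[0.4,0.33,0],-3.5]
    - [[0.82,0.63,0],-7]
    - [[1.26,0.9,0],-10.5]
    - [[1.71,1.15,0],-14]
    - [[2.18,1.36,0],-17.5]
    - [[2.66,1.55,0],-21]
    - [[3.15,1.71,0],-24.5]
    - [[3.65,1.84,0],-28]
    - [[3.65,1.84,0],-28]

```text
clock: 4.35
tool_pos: [0.5329, 0.2343, 0.0569]
orientation: [179.9, 0.1, -167.6]
force: [-4.8, 7.2, 4.4]
opening: 0.0178
```

>>> apply_moves:
  motion:
    - [[0.5,0.2,0],-3.5]
    - [[1.02,0.27,0],-7]
    - [[1.53,0.31,0],-10.5]
    - [[2.05,0.31,0],-14]
    - [[2.56,0.28,0],-17.5]
    - [[3.08,0.23,0],-21]
    - [[3.08,0.23,0],-21]

```text
clock: 5.05
tool_pos: [0.5638, 0.2361, 0.0569]
orientation: [179.9, 0.0, 171.4]
force: [-3.3, 5.7, 4.4]
opening: 0.0172
```

>>> apply_moves:
  motion:
    - [[0.5,-0.09,0],-3.5]
    - [[1.01,-0.21,0],-7]
    - [[1.5,-0.36,0],-10.5]
    - [[2.03,-0.56,0],-14.5]
    - [[2.03,-0.56,0],-14.5]
    - [[2.03,-0.56,0],-14.5]

```text
clock: 5.65
tool_pos: [0.5842, 0.2308, 0.0569]
orientation: [179.8, 0.0, 157.0]
force: [-1.5, 5.7, 3.7]
opening: 0.0175
```

>>> apply_moves:
  motion:
    - [[0,0,0],0]
    - [[0,0,0],0]
    - [[0,0,0],0]
    - [[0,0,0],0]
  hand: 5

```text
clock: 6.05
tool_pos: [0.5833, 0.2288, 0.0562]
orientation: [-180.0, -0.0, 157.0]
force: [-0.6, 0.6, -0.0]
opening: 0.0439
```

>>> apply_moves:
  motion:
    - [[0,0,3],0]
    - [[0,0,7],0]
    - [[0,0,10],0]
    - [[0,3,11],0]
    - [[-2,7,11],0]
    - [[-4,11,11],0]
    - [[-6,13,11],0]
    - [[-6.6,13,11],0]
    - [[-6.6,13,11],0]
    - [[-6.6,13,11],0]

```text
clock: 7.05
tool_pos: [0.5178, 0.3585, 0.1666]
orientation: [-180.0, 0.0, 157.0]
force: [0.0, 0.3, -0.2]
opening: 0.0499
```

```bash
python3 - <<'E'
from m import *
print(ctrl.get_obs()['tool_pos'])
p,d=snap('scene','s2'); q,e=snap('top','t2')
cv2.imwrite('pics/s2c.png',cv2.resize(p[150:260,250:380],None,fx=5,fy=5,interpolation=cv2.INTER_CUBIC))
cv2.imwrite('pics/t2c.png',cv2.resize(q[150:250,210:370],None,fx=4,fy=4,interpolation=cv2.INTER_CUBIC))
for n,D in(('scene',d),('top',e)):
    C=cloud(n,D)
    print(n,'grip',fit(C,(.583,.231),.03,.083,.1),'collar',fit(C,(.573,.0495),.045,.036,.05),'stud',fit(C,(.573,.0495),.012,.055,.08), C[...,2][np.hypot(C[...,0]-.573,C[...,1]-.0495)<.03].max())
E
```

```text
[0.51780848 0.35851559 0.16661204]
scene grip (36, array([0.5846, 0.2306, 0.0102]), array([0.5834, 0.2283, 0.0886])) collar (292, array([0.5734, 0.0492, 0.0306]), array([0.5707, 0.0425, 0.0402])) stud (71, array([0.573 , 0.049 , 0.0116]), array([0.5717, 0.0462, 0.0634])) 0.06921615316275886
top grip (49, array([0.5826, 0.2316, 0.0091]), array([0.5822, 0.2314, 0.0908])) collar (360, array([0.5729, 0.0507, 0.0302]), array([0.5715, 0.0506, 0.0409])) stud (64, array([0.5725, 0.0496, 0.0115]), array([0.5718, 0.0506, 0.0659])) 0.07355661441214978
```

View pics/s2c.png

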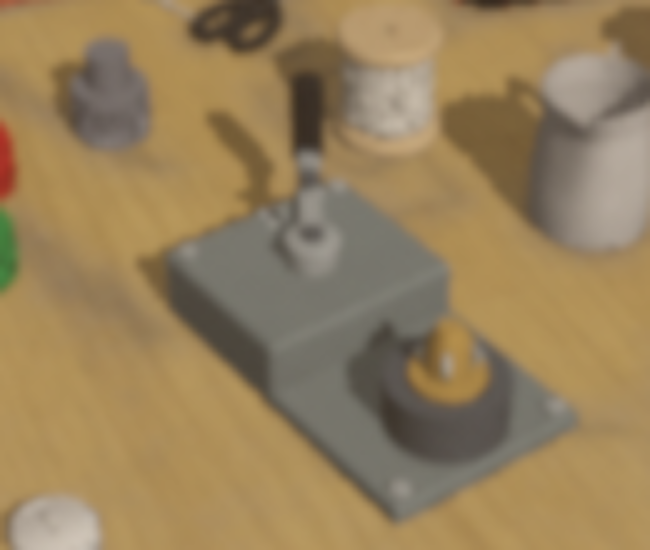

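View pics/t2c.png

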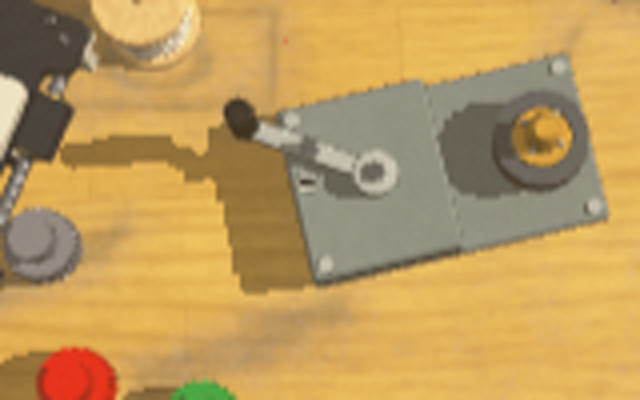

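The lever now lies over the two-pip notch, covering the marks at about (312,150) in the top crop. The stud's flange stands at or above the collar rim at (445,370) in the scene crop. I'll check the tip height numerically, then grasp the cap by its knob.

```bash
python3 - <<'E'
from m import *
for n,a,b in(('scene','s0','s2'),('top','t0','t2')):
  for f in(a,b):
    C=cloud(n,np.load(f'pics/{f}.npy')); r=np.hypot(C[...,0]-.573,C[...,1]-.0497)
    print(f,'tip',np.round(np.sort(C[...,2][r<.006]),4)[-8:],'flange',np.round(np.median(C[...,2][(r>.0145)&(r<.018)]),4),'collar',np.round(np.median(C[...,2][(r>.022)&(r<.028)]),4))
E
```

```text
s0 tip [0.0546 0.0547 0.055  0.055  0.055  0.0551 0.0554 0.0565] flange 0.0293 collar 0.0382
s2 tip [0.0677 0.0677 0.0678 0.0682 0.0682 0.0685 0.0687 0.0692] flange 0.0415 collar 0.0383
t0 tip [0.0553 0.0559 0.0565 0.0571 0.0578 0.0585 0.0593 0.062 ] flange 0.0301 collar 0.0402
t2 tip [0.0688 0.0694 0.0694 0.0695 0.0697 0.0698 0.07   0.0715] flange 0.0425 collar 0.0401
```

>>> apply_moves:
  motion:
    - [[0,0.25,-3],0]
    - [[0,0.25,-6],0]
    - [[0,0.25,-9],0]
    - [[0,0.25,-11],0]
    - [[0,0.25,-12.5],0]
    - [[0,0.25,-13.1],0]
    - [[0,0.25,-13.1],0]
    - [[0,0.25,-13.1],0]

```text
clock: 7.95
tool_pos: [0.5182, 0.3616, 0.0363]
orientation: [180.0, 0.0, 157.0]
force: [0.3, 1.1, 0.1]
opening: 0.05
```

The stud rose about 12.7 mm to flange 0.042 and tip 0.069, which matches the far notch. Now grasp.

>>> apply_moves:
  motion:
    - [[0,-0.1,-0.25],0]
    - [[0,-0.1,-0.25],0]
    - [[0,-0.1,-0.25],0]

```text
clock: 8.25
tool_pos: [0.5176, 0.3608, 0.0336]
orientation: [180.0, 0.0, 157.0]
force: [-1.1, 0.3, 0.5]
opening: 0.05
```

>>> apply_moves:
  motion:
    - [[0,0,0],0]
    - [[0,0,0],0]
    - [[0,0,0],0]
    - [[0,0,0],0]
    - [[0,0,0],0]
    - [[0,0,0],0]
    - [[0,0,0],0]
  hand: 0

```text
clock: 8.95
tool_pos: [0.5175, 0.3606, 0.0331]
orientation: [180.0, 0.0, 157.0]
force: [0.6, -0.2, -0.1]
opening: 0.0251
```

>>> apply_moves:
  motion:
    - [[0,0,1],0]
    - [[0,0,4],0]
    - [[0,0,8],0]
    - [[0,0,11],0]
    - [[0,0,11],0]

```text
clock: 9.45
tool_pos: [0.5197, 0.3626, 0.1491]
orientation: [179.5, 0.2, 157.1]
force: [-0.6, 0.3, -1.2]
opening: 0.0247
```

```bash
python3 - <<'E'
from m import *
print(ctrl.get_obs()['tool_pos'])
p,d=snap('scene','s3')
cv2.imwrite('pics/s3c.png',cv2.resize(p[90:240,200:380],None,fx=4,fy=4,interpolation=cv2.INTER_CUBIC))
E
```

```text
[0.519691   0.36257542 0.14911495]
```

View pics/s3c.png

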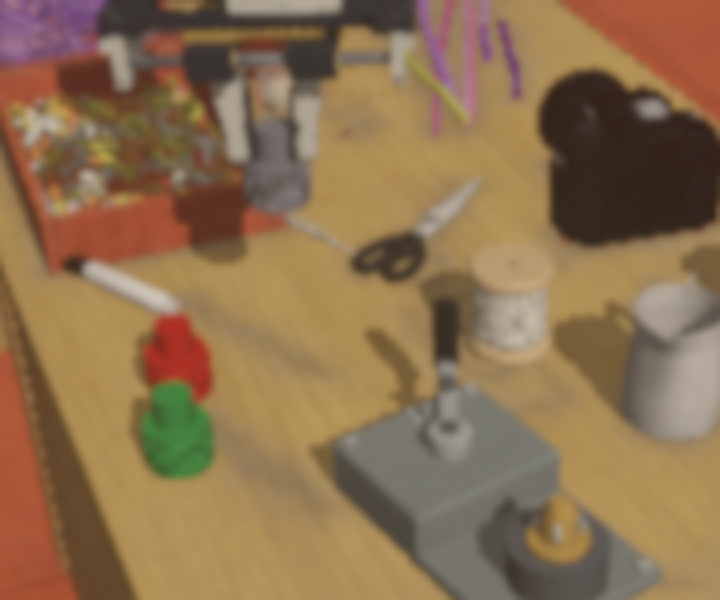

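The cap hangs upright between the fingers at (278,165). Carry it to above the stud.

>>> apply_moves:
  motion:
    - [[0.7,-4,1],0]
    - [[1.4,-8,1],0]
    - [[2.1,-12,1],0]
    - [[2.8,-16,1],0]
    - [[3.5,-20,1],0]
    - [[4.2,-24,1],0]
    - [[4.9,-28,0],0]
    - [[5.55,-31.1,-1.5],0]
    - [[5.55,-31.1,-2.0],0]
    - [[5.55,-31.1,-2.0],0]

```text
clock: 10.5
tool_pos: [0.5719, 0.0484, 0.1215]
orientation: [-179.9, -0.1, 156.9]
force: [0.1, -0.4, -2.0]
opening: 0.0253
```

>>> apply_moves:
  motion:
    - [[0,0,0],0]
    - [[0,0,0],0]
    - [[0,0,0],0]

```text
clock: 10.8
tool_pos: [0.5732, 0.0506, 0.1235]
orientation: [180.0, 0.0, 157.1]
force: [-0.6, 0.1, -1.2]
opening: 0.0252
```

```bash
python3 - <<'E'
from m import *
print(ctrl.get_obs()['tool_pos'],ctrl.get_obs()['force'])
p,d=snap('scene','s4');q,e=snap('top','t4')
cv2.imwrite('pics/s4c.png',cv2.resize(p[160:260,270:390],None,fx=6,fy=6,interpolation=cv2.INTER_CUBIC))
C=cloud('scene',d)
print(fit(C,(.573,.05),.03,.08,.1),fit(C,(.573,.05),.03,.1,.107))
E
```

```text
[0.57321782 0.05059575 0.12354633] [-0.59946224  0.05522162 -1.15459688]
(72, array([0.5739, 0.0488, 0.0223]), array([0.5664, 0.0367, 0.0949])) (50, array([0.5734, 0.0484, 0.0221]), array([0.5665, 0.036 , 0.1033]))
```

View pics/s4c.png

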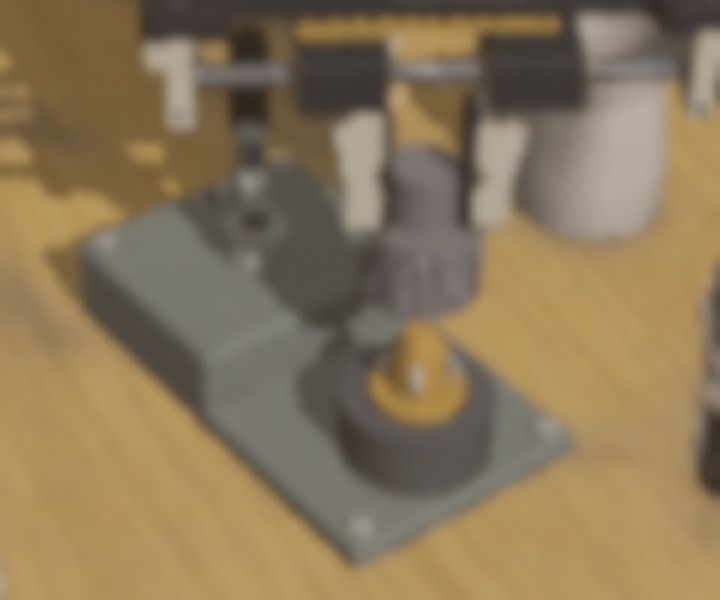

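Seen in the same camera, the cap (0.5739, 0.0488) and stud (0.573, 0.049) are aligned to within 1 mm. Lower the cap to just above the barbs.

>>> apply_moves:
  motion:
    - [[0,0,-0.7],0]
    - [[0,0,-1.4],0]
    - [[0,0,-2.1],0]
    - [[0,0,-2.6],0]
    - [[0,0,-3],0]
    - [[0,0,-3],0]
    - [[0,0,-3],0]

```text
clock: 11.6
tool_pos: [0.5731, 0.0496, 0.093]
orientation: [-180.0, 0.0, 157.0]
force: [-0.4, -1.4, -0.9]
opening: 0.0249
```

>>> apply_moves:
  motion:
    - [[0,0,-0.15],0]
    - [[0,0,-0.3],0]
    - [[0,0,-0.45],0]
    - [[0,0,-0.6],0]
    - [[0,0,-0.6],0]

```text
clock: 12.1
tool_pos: [0.5739, 0.0497, 0.0879]
orientation: [179.9, 0.1, 157.1]
force: [0.7, -0.7, 3.6]
opening: 0.0252
```

>>> apply_moves:
  motion:
    - [[0,0,-0.15],0]
    - [[0,0,-0.3],0]
    - [[0,0,-0.3],0]

```text
clock: 12.4
tool_pos: [0.5744, 0.0499, 0.0857]
orientation: [179.9, 0.2, 157.1]
force: [0.3, -1.2, 6.5]
opening: 0.0251
```

>>> apply_moves:
  motion:
    - [[0,0,-0.15],0]
    - [[0,0,-0.3],0]
    - [[0,0,-0.3],0]

```text
clock: 12.7
tool_pos: [0.5726, 0.0495, 0.0801]
orientation: [-180.0, -0.0, 157.0]
force: [3.7, -1.2, -5.9]
opening: 0.0255
```

>>> apply_moves:
  motion:
    - [[0,0,-0.1],0]
    - [[0,0,-0.2],0]
    - [[0,0,-0.2],0]

```text
clock: 13.0
tool_pos: [0.5729, 0.0496, 0.0787]
orientation: [-180.0, -0.0, 157.0]
force: [1.8, -2.7, -4.1]
opening: 0.0254
```

It clicked: the force dropped and now pulls down. Continue to the flange.

>>> apply_moves:
  motion:
    - [[0,0,-0.1],0]
    - [[0,0,-0.2],0]
    - [[0,0,-0.2],0]

```text
clock: 13.3
tool_pos: [0.5728, 0.0497, 0.0769]
orientation: [-180.0, -0.0, 157.0]
force: [1.1, -0.8, -1.4]
opening: 0.0252
```

>>> apply_moves:
  motion:
    - [[0,0,-0.1],0]
    - [[0,0,-0.1],0]
    - [[0,0,-0.1],0]

```text
clock: 13.6
tool_pos: [0.5729, 0.0497, 0.0761]
orientation: [-180.0, -0.0, 157.0]
force: [-0.8, -0.1, -0.6]
opening: 0.0253
```

>>> apply_moves:
  motion:
    - [[0,0,-0.1],0]
    - [[0,0,-0.1],0]
    - [[0,0,-0.1],0]

```text
clock: 13.9
tool_pos: [0.5732, 0.0497, 0.0757]
orientation: [180.0, 0.0, 157.1]
force: [-2.2, 0.2, 6.8]
opening: 0.0251
```

>>> apply_moves:
  motion:
    - [[0,0,-0.1],0]
    - [[0,0,-0.1],0]
    - [[0,0,-0.1],0]

```text
clock: 14.2
tool_pos: [0.5733, 0.0497, 0.0755]
orientation: [180.0, 0.1, 157.1]
force: [-4.9, 0.7, 12.7]
opening: 0.0252
```

>>> apply_moves:
  motion:
    - [[0,0,-0.1],0]
    - [[0,0,-0.1],0]
    - [[0,0,-0.1],0]

```text
clock: 14.5
tool_pos: [0.5734, 0.0497, 0.0754]
orientation: [180.0, 0.1, 157.1]
force: [-7.0, 0.5, 20.4]
opening: 0.0248
```

Seated hard: z is stuck at 0.0755 while the force climbs about 7 N/mm. Ease back to about 11 N and take out the side load.

>>> apply_moves:
  motion:
    - [[-0.05,0,0.12],0]
    - [[-0.05,0,0.12],0]
    - [[-0.05,0,0.12],0]
    - [[-0.05,0,0.12],0]
    - [[-0.05,0,0.12],0]

```text
clock: 15.0
tool_pos: [0.5732, 0.0497, 0.0755]
orientation: [180.0, 0.1, 157.1]
force: [-3.2, -0.1, 11.1]
opening: 0.0254
```

```bash
python3 - <<'E'
from m import *
p,d=snap('scene','s5');q,e=snap('top','t5')
o=ctrl.get_obs();print(o['clock'],o['tool_pos'],o['force'])
cv2.imwrite('pics/s5c.png',cv2.resize(p[160:260,270:390],None,fx=6,fy=6,interpolation=cv2.INTER_CUBIC))
E
```

```text
15.1 [0.57316843 0.04971408 0.07547148] [-3.38776142 -0.76288326 10.82558616]
```

View pics/s5c.png

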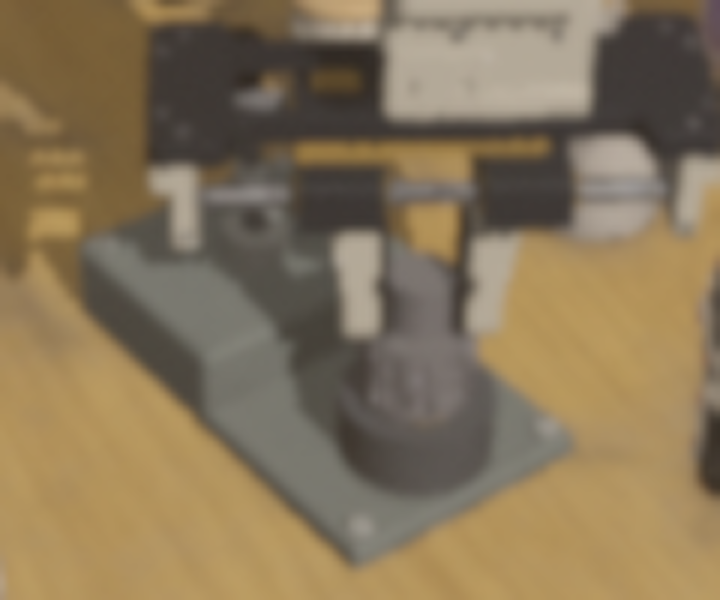

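The cap sits on the flange at (418,375), with only a sliver of brass at its rim and the fingers still on the knob. One last check of the lever in the pictures already taken, then I'll hand in.

```bash
python3 - <<'E'
from m import *
q=cv2.imread('pics/t5.png');cv2.imwrite('pics/t5c.png',cv2.resize(q[140:260,200:380],None,fx=4,fy=4))
for n,f in(('top','t5'),('scene','s5')): print(fit(cloud(n,np.load(f'pics/{f}.npy')),(.583,.231),.02,.083,.1))
E
```

```text
(0, None, None)
(8, array([0.5836, 0.2341, 0.0052]), array([0.5838, 0.2346, 0.0908]))
```

View pics/t5c.png

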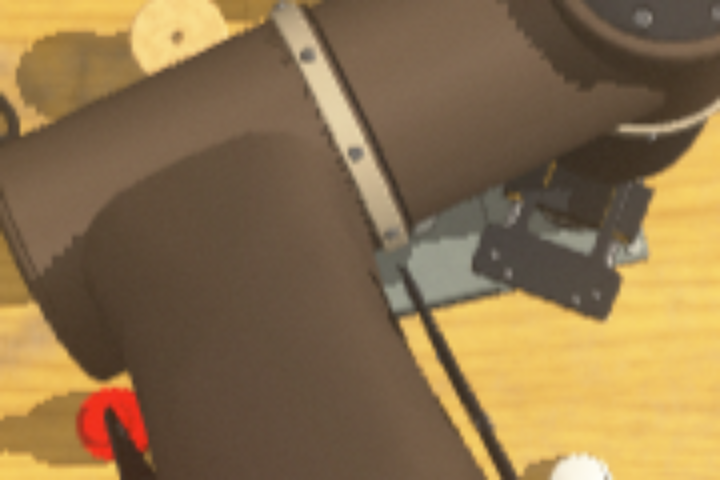

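```bash
python3 -c "
from plant import ctrl
o=ctrl.get_obs();print(o['clock'],o['force'],o['opening']);print(ctrl.close_job())"
```

```text
15.1 [-3.38776142 -0.76288326 10.82558616] 0.025375524728015315
the job is handed in; nothing more can be done
None
```

The snap cap is on the stud and fully home. I handed the job in at 15.1 s, still gripping the knob and pressing down with about 10.8 N.

- **Lever:** I gripped the post and swung it past the half-way notch into the two-pip notch. With the gripper clear, the stud flange had risen from about 29.5 to 42 mm and the tip to 69 mm, which matches the far notch.
- **Cap:** I picked up the grey knobbed cap and pressed it down. The force climbed to at least 6.5 N, then dropped and reversed at the click. It then stopped hard with the tool at z = 0.0755 m, where 0.076 m was expected.
- **Force:** While confirming it was seated, the push briefly reached about 20 N before I eased back. About 3 N of sideways force remained at the end.
- **Last check of the lever:** The arm hid it from the top camera. The scene camera saw part of the grip at x = 0.584 m, the same as just after the throw; its y reading there was about 3 mm off, from only 8 pixels.
- **Other objects:** I did not touch anything else on the table. The last pictures do not show all of it.

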